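# Fit the snap ring to the banding wheel's axle

## Robot

A 6-joint arm with a two-finger parallel gripper is mounted at the origin on the work surface. World frame = base frame: x ahead of the robot, y to its left, z up, the work surface at z = 0. Lengths are in mm, angles in degrees, forces in N, time in s.
With the tool pointing down it reaches from about 350 to 775 mm from the base axis. Payload 5.5 kg.
Tool frame: the origin (TCP) lies on the centre line of the jaws, within the pads' length; the fingertips stand 25 mm ahead of it and the grasp point (between the pads) lies 6 mm ahead of it; z points along the fingers, y is the line along which they close (so a half turn about z gives the same grasp; the last joint's range is limited). The gripper opens to 85 mm and grips with 20 to 120 N. Pads are 22 mm wide; open, the fingers measure 114 mm over their backs; the gripper's body (76 mm by 85 mm) begins 54 mm behind the grasp point. The pads swing forward as they close: fully open they stand 13 mm farther back than shut.
Start: joints at [62.876, 17.945, 2.641, 74.691, 0, 82.002], TCP at [188.415, 543.294, 256.323] pointing down, gripper open.
Joint ranges: [-158.12, 158.12], [-49.38, 96.58], [-58.88, 72.47], [-126.05, 133.96], [-84.25, 85.87], [-180, 180]. Speed limits (degrees/s): [147.25, 147.25, 180, 180, 180, 180].

## Interface

Orientations are given as a 3x3 rotation matrix whose columns are the frame's x, y, z axes.
In Python, from cell import env gives the robot as it stands.
- The arm moves only by the tool send_rows, never from a script. Its argument "steps" is a list of rows, each a list of 2 entries, a list of its own where there are three numbers: the shift along the tool's x, y, z in m, then the turn about the tool's z in degrees. A call has 1 to 8 rows; each row shifts and turns the commanded pose from where the row before left it, along the tool's axes as they then stand; what a row does not reach is not made up. A row lasts 1/10 s, in which the tool goes at most 50 mm and 8.59 degrees, less where a joint would pass 70% of its speed; a pose out of reach is approached as far as the arm can. A call with a gripper value outside its range is refused whole. "fingers" is the finger opening in m, from 0 to 0.0854, set as the call begins (left out, the last holds). The fingers move at their own pace and stop on an object; "squeeze" is the grip in N (left out, the last holds). Time passes only in rows, so rows that do not move let the fingers close. It gives the time, the measured TCP pose, the force, the opening and the grip force at its end, in the units of the state.
- env.observe(): the state, without advancing time (a new reading comes with each control period).
- env.capture(name): name is "scene" or "side" or "wrist"; returns (picture, depth): 480x640x3 uint8, blue, green, red; 480x640 float32, mm along the optical axis (not along the pixel's ray), 0 where there is no reading.
- env.camera_info(name): a dict with "fx", "fy", "cx", "cy" (pixels), "R" (3x3) and "t" (3): a world point X has camera coordinates R X + t. Camera axes: x right, y down, z forward; pixel columns grow to the right and rows downward; lengths in mm; the calibration is good to about 2 mm. A picture is of the moment at which its call begins: read the wrist's pose just before it. camera_info takes no time and is no camera call; for the wrist camera it gives the pose at the moment of the call.
- env.hand_in(): hands the job in; it is judged then, once.
The state is a dict: "time_s": time; "joints": joint angles; "joint_vel": joint speeds; "joint_torque": joint torques, N m; "tool_pos": TCP position; "tool_rot": TCP orientation; "force": force on the tool from outside, world axes, zero at the start; "wrist_torque": the same for the moment, N m; "finger_gap": opening from 0.0 (shut) to 1.0 (fully open); "grasp_force": force on a finger pad.
Only numpy, scipy, OpenCV 4.12 (cv2) and the standard library are available. Lean on these libraries where they do the work, as an engineer would, in place of code of your own. Each camera call takes 0.05 s, during which the arm holds its last target. There are 200 camera calls.

## Task

Get the pottery banding wheel ready for its snap ring: first press the brass collar on its axle stub fully home. Then pick up the circlip pliers by their orange handles, squeeze them fully so that the snap ring on their tips is spread before it goes over the axle's end, slide it down the axle, kept spread, to the groove just above the collar, and finish like that, still holding the pliers level and squeezed, the ring centred round the axle at the groove's height without leaning on the wheel. Do not knock the other things about.

Things in the scene. Friction and masses are not known exactly. Their poses are not given: they have to be found in the camera images.
- wheel: Banding wheel (potter's turntable) without its head, fixed to the table: green base disc 150 mm across, column 60 mm across up to 54 mm above the table, and an upright steel axle stub 30 mm across with its top 98 mm above the table (last 3 mm bevelled). Origin: on the axle's axis, at table height; z up along the axle.
- collar (a joint): Brass collar, a disc 90 mm across and 12 mm thick round the axle, that slides stiffly along it (about 7 N of friction; it stays where it is left): its height in m above its seat. 0 = fully home (within 1.5 mm counts), at most 0.014. At the start it stands 7 to 13 mm high and hides the groove.
- collar_top (a point): Centre of the collar's flat top face, on the axle's axis; 66 mm above the table when home. The face round the axle is 30 mm wide, so fingertips can press on it beside the axle or straddling it.
- groove (a point): Middle of the groove in the axle, on its axis, 70 mm above the table. The groove is a dark band 8 mm high and 27 mm across, starting right above the seated collar's top.
- axle_top (a point): Centre of the axle's top end, 98 mm above the table.
- pliers: Bent-tip circlip pliers, about 160 g, level on their rest, the snap ring captive on their pins. Origin: pivot axis, mid-height (50 mm up at the start). x points to the tips and ring, y left, z up. Orange handles, 12 mm thick, 16 high, run from 26 to 121 mm behind the pivot; jaws, same height, 59 mm forward; pins go down 19 mm and carry the ring 16 mm below the origin.
- grip (a point): Grip point midway between the handles, 55 mm behind the pivot, mid-height; the rest's blocks start 46 mm behind and 40 mm ahead of it, its base plate is 42 mm below. Over their outer faces the handles measure 63 mm here when free, 46 mm squeezed to the stop (faces then parallel). Spring: about 8 N per handle free, 17 N at the stop.
- spread (a joint): Angle in rad of the left half of the pliers (the right half mirrors it): 0 = handles free, ring closed (too narrow for the axle); 0.15 = handles squeezed to the stop, ring fully spread (about 36.6 mm across inside, 3.3 mm of play all round the axle). Above 0.125 counts as spread.
- ring (a point): Centre of the spread snap ring, 80 mm ahead of the pliers' pivot and 16 mm below it. The ring is of round steel wire 3.6 mm thick, lies level, its gap towards the pliers, and its outer diameter is 44 mm when spread.
- rest: Fixed wooden rest of the pliers, 185 by 94 mm, base plate 8 mm thick, with blocks 40 to 42 mm high under the pivot and under the handle ends. Origin: under the pivot, at table height; x as the pliers'.
- rolling_pin: Wooden rolling pin, 300 mm long, 52 mm across, lying; leave alone. Origin under its middle.
- tub: White tub, 104 mm across, 75 mm high; leave alone. Origin under its middle.
- basin: Pink bowl, 120 mm across, 55 mm high; leave alone. Origin under its middle.
- slip_jar: Closed jar, 68 mm across, 100 mm high; leave alone. Origin under its middle.
- spatula: Spatula, 200 mm long; leave alone. Origin under its middle.
- brush: Brush, 150 mm long, about 20 mm high; leave alone. Origin under its middle.
- stamp: Small wooden clay stamp, 40 mm across, 50 mm high; leave alone. Origin under its middle.
Things that resemble listed ones, but are neither listed nor needed, are in the scene too. What is shaped like the rest but purple is not meant.

How it is judged (in metres and radians):
On the way, in this order (a step that is already met when the one before it is completed fails the run):
1. the collar is pressed fully home (value of joint collar below 0.0015 m), for 0.2 s.
2. the ring is spread above the axle's end, over its axis (value of joint spread above 0.125 rad and horizontal distance between ring and axle_top below 0.008 m and z of ring in the frame of axle_top above 0.001 m), for 0.1 s.
At the end, for the whole second after the job is handed in: Collar within 1.5 mm of its seat; ring spread (over 0.125 rad) round the axle, within 4.5 mm of its axis and 3.5 mm of the groove's mid-height; pliers held squeezed (over 8 N), within 0.15 rad of level, at rest, off their rest, pressing on the wheel with less than 5 N (value of joint collar below 0.0015 m and value of joint spread above 0.125 rad and horizontal distance between ring and groove below 0.0045 m and z of ring in the frame of groove between -0.0035 and 0.0035 m and angle between pliers's own z axis and vertical below 0.15 rad and contact force between the fingers and pliers above 8 N and contact force between pliers and wheel below 5 N and contact force between pliers and rest below 0.1 N and linear speed of pliers below 0.02 m/s); the arm keeps its last pose, push and grip.
It fails at once if the ring was on the axle without being spread (value of joint spread below 0.1 rad and horizontal distance between ring and axle_top below 0.012 m and z of ring in the frame of axle_top below -0.004 m).
It fails at once if another thing was knocked about (moved over 25 mm) (distance of any of rolling_pin, tub, basin, slip_jar, spatula, brush, stamp from where it was at the start of the episode above 0.025 m).
It also fails if it takes over 64 s, if anything falls off the work surface, if the arm or the gripper's body presses on something with over 40 N, if the wrist force passes 120 N, or if a joint passes its speed limit or range.

## Working session

There is one attempt and no reset: what is moved stays moved. The work goes in short steps, Python scripts to look and compute and a tool call to move; the robot and the scene stay as the last step left them, time stands still between calls to the robot, and variables do not carry over. Pictures are saved under pics/ and viewed, at most 10 in all, crops included, and the job is handed in when it is done.

Besides the shell and the picture viewer there is one more tool, called after ">>>" as name(argument=value, ...) on one line, values as JSON. send_rows: Moves the arm, as the interface text tells. Its arguments: {"type":"object","properties":{"steps":{"type":"array"},"fingers":{"type":"number"},"squeeze":{"type":"number"}},"required":["steps"]}

```bash
ls; mkdir -p pics; cat > h.py <<'E'
import numpy as np, cv2, pickle
from cell import env
def cap(n):
    ci=env.camera_info(n); im,d=env.capture(n)
    pickle.dump((ci,im,d),open(f'{n}.pkl','wb')); return ci,im,d
def load(n): return pickle.load(open(f'{n}.pkl','rb'))
def ray(ci,uv):
    R=np.array(ci['R']);t=np.array(ci['t']).ravel()
    d=np.array([(uv[0]-ci['cx'])/ci['fx'],(uv[1]-ci['cy'])/ci['fy'],1.])
    return -R.T@t, R.T@d
def onz(ci,uv,z):
    o,d=ray(ci,uv); return o+d*(z-o[2])/d[2]
def proj(ci,X):
    c=np.array(ci['R'])@np.array(X,float)+np.array(ci['t']).ravel()
    return np.array([ci['fx']*c[0]/c[2]+ci['cx'],ci['fy']*c[1]/c[2]+ci['cy']])
def cloud(ci,d):
    v,u=np.mgrid[0:d.shape[0],0:d.shape[1]]
    c=np.stack([(u-ci['cx'])/ci['fx']*d,(v-ci['cy'])/ci['fy']*d,d],-1)-np.array(ci['t']).ravel()
    W=c@np.array(ci['R']); W[d<=0]=np.nan; return W
E
python3 - <<'E'
from h import *
for n in('scene','side','wrist'):
    ci,im,d=cap(n); cv2.imwrite(f'pics/{n}0.png',im); o,_=ray(ci,(0,0)); print(n,o.round(),ci['fx'])
E
```

```text
pics
scene [1398.  478.  810.] 541.3045383140521
side [   69. -1137.   873.] 561.0526929625179
wrist [121. 567. 372.] 353.1726199317153
```

View pics/scene0.png

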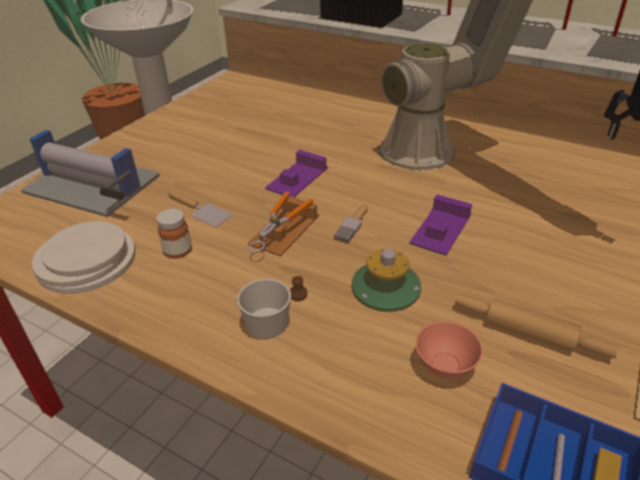

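View pics/side0.png

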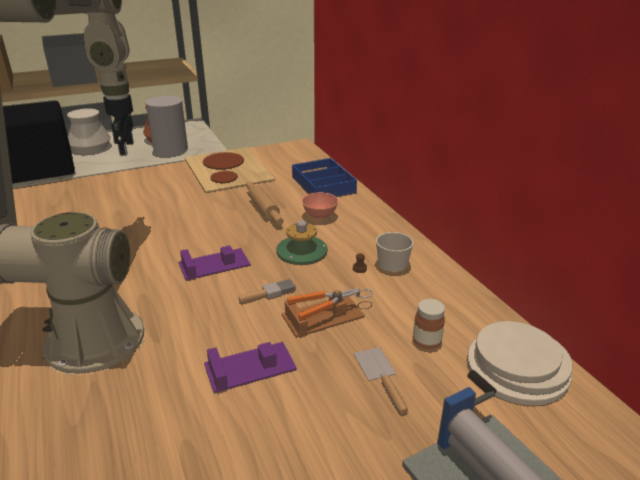

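The wheel is at scene pixel (387,285), and the orange pliers lie on a brown rest at (285,218). The lookalikes are the purple rests at (297,175) and (441,224), both empty. The rest to use is the brown one carrying the pliers. Next I'll measure it and check a close crop.

```bash
python3 - <<'E'
from h import *
def blob(m):
    n,l,s,c=cv2.connectedComponentsWithStats(m.astype('uint8'));i=1+s[1:,4].argmax();return l==i
out=[]
for n in('scene','side'):
    ci,im,d=load(n);W=cloud(ci,d);h=cv2.cvtColor(im,cv2.COLOR_BGR2HSV).astype(int)
    H,S,V=h[...,0],h[...,1],h[...,2]
    ok=np.isfinite(W[...,0])&(W[...,0]>250)&(W[...,0]<1000)
    inz=lambda a,b:(W[...,2]>a)&(W[...,2]<b)
    g=blob((H>50)&(H<90)&(S>80)&ok)
    P=W[g];P=P[np.abs(P[:,2])<25]; c=cv2.minEnclosingCircle(P[:,:2].astype('float32'));print(n,'green',c,np.median(P[:,2]))
    near=np.hypot(W[...,0]-c[0][0],W[...,1]-c[0][1])<60
    P=W[near&inz(60,110)];print(' collar',np.percentile(P,[2,50,98],0).round(1).tolist())
    a=W[near&inz(90,105)];print(' axle',len(a),a.mean(0).round(1))
    o=blob((H>4)&(H<16)&(S>200)&(V>120)&inz(35,75)&ok); P=W[o];print(' orange',len(P),P.mean(0).round(1),np.percentile(P,[2,98],0).round(1).tolist())
ci,im,d=load('scene')
A=cv2.resize(im[170:290,220:380],None,fx=3.75,fy=3.75,interpolation=cv2.INTER_CUBIC)
cv2.imwrite('pics/c1.png',A)
st=env.observe();print(st['tool_rot'],st['time_s'],st['force'])
c=env.camera_info('wrist');print(np.round(c['R'],3))
E
```

```text
scene green ((639.095458984375, 121.927734375), 15.410890579223633) 17.7261033776937
 collar [[583.1, 123.1, 64.1], [611.8, 154.5, 73.7], [637.8, 178.4, 99.4]]
 axle 65 [602.2 160.7  96.7]
 orange 160 [ 494.5 -110.6   56. ] [[452.6, -120.3, 46.7], [533.6, -101.5, 61.5]]Traceback (most recent call last):
  File "<stdin>", line 10, in <module>
  File "<stdin>", line 3, in blob
ValueError: attempt to get argmax of an empty sequence
```

```bash
python3 - <<'E'
from h import *
for n in('scene','side'):
    ci,im,d=load(n);W=cloud(ci,d);h=cv2.cvtColor(im,cv2.COLOR_BGR2HSV).astype(int)
    H,S,V=h[...,0],h[...,1],h[...,2]
    print(n,[h[p].tolist() for p in ([(295,370),(210,300)] if n=='scene' else [(255,290),(305,310)])])
    q=proj(ci,(602,158,10)); p=proj(ci,(494,-110,56));print(q,p)
    near=np.hypot(W[...,0]-605,W[...,1]-158)<100
    P=W[near&(W[...,2]>92)&(W[...,2]<106)];print(' axle',len(P),P.mean(0).round(1),np.percentile(P,[2,98],0).round(1).tolist())
    m=(H>50)&(H<100)&(S>70)&near
    if m.any():
        cs=max(cv2.findContours(m.astype('uint8'),0,2)[0],key=cv2.contourArea)
        pts=np.array([onz(ci,x[0],10)[:2] for x in cv2.convexHull(cs)],'float32');print(' base',cv2.minEnclosingCircle(pts))
    if n=='scene': cv2.imwrite('pics/c1.png',cv2.resize(im[170:290,220:380],None,fx=4,fy=4,interpolation=cv2.INTER_CUBIC))
st=env.observe();print(np.round(st['tool_rot'],3).tolist(),st['time_s'],st['force'])
print(np.round(env.camera_info('wrist')['R'],3).tolist())
E
```

```text
scene [[54, 77, 96], [12, 219, 140]]
[381.21207195 285.50358051] [299.59562085 208.71012808]
 axle 125 [597.  165.1  97.3] [[582.9, 151.6, 92.5], [609.5, 177.4, 101.5]]
 base ((592.8309936523438, 165.3483428955078), 71.56503295898438)
side [[57, 66, 109], [13, 142, 165]]
[305.89216466 248.7855994 ] [307.48024053 294.64716226]
 axle 58 [589.8 161.4  97.8] [[577.5, 148.8, 92.5], [605.2, 173.8, 101.8]]
 base ((591.3381958007812, 164.8672332763672), 72.42256927490234)
[[-0.945, 0.328, -0.001], [0.328, 0.945, -0.001], [0.0, -0.001, -1.0]] 0.15 [0.14141108 0.07827164 0.25657251]
[[0.327, 0.945, -0.002], [0.907, -0.314, 0.28], [0.264, -0.093, -0.96]]
```

View pics/c1.png

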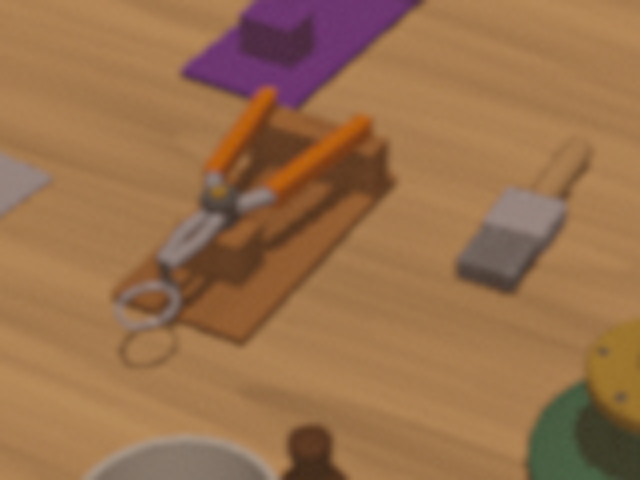

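The crop confirms the choice: orange-handled pliers on the brown rest, with the pivot at about (275,219) and the ring at about (257,246) in the scene picture. I'll move above the wheel first.

>>> send_rows(steps=[[[-0.036,-0.016,0],0],[[-0.036,-0.016,0],0],[[-0.036,-0.016,0],0],[[-0.036,-0.016,0],0],[[-0.036,-0.016,0],0],[[-0.036,-0.016,0],0],[[-0.036,-0.016,0],0]], fingers=0.05)

```text
time_s: 0.85
tool_pos: [390.6, 353.6, 256.1]
tool_rot: [[-0.945, 0.328, -0.0], [0.328, 0.945, -0.0], [0.0, -0.0, -1.0]]
force: [0.3, 1.0, 0.0]
finger_gap: 0.582
grasp_force: 0.0
```

>>> send_rows(steps=[[[-0.036,-0.016,0],0],[[-0.036,-0.016,0],0],[[-0.036,-0.016,0],0],[[-0.036,-0.016,0],0],[[-0.036,-0.016,0],0],[[-0.036,-0.016,0],0],[[-0.036,-0.016,0],0],[[0,0,0],0]])

```text
time_s: 1.65
tool_pos: [594.3, 162.9, 255.1]
tool_rot: [[-0.943, 0.332, 0.0], [0.332, 0.943, -0.001], [-0.001, -0.001, -1.0]]
force: [0.2, 0.1, -1.6]
finger_gap: 0.582
grasp_force: 0.0
```

```bash
python3 - <<'E'
from h import *
st=env.observe();print(st['tool_pos'],np.round(st['tool_rot'],3).tolist(),st['finger_gap'],st['joints'])
ci,im,d=cap('wrist');cv2.imwrite('pics/w1.png',im)
print(proj(ci,(592,165,98)),d[240,320])
E
```

```text
[594.30783269 162.92131446 255.06565157] [[-0.943, 0.332, 0.0], [0.332, 0.943, -0.001], [-0.001, -0.001, -1.0]] 0.5819414973486857 [ 7.89943812e+00  2.26520773e+01  9.23489775e+00  7.65631586e+01
 -6.31407305e-02  2.73181422e+01]
[320.98337418 223.72740006] 314.04236
```

View pics/w1.png

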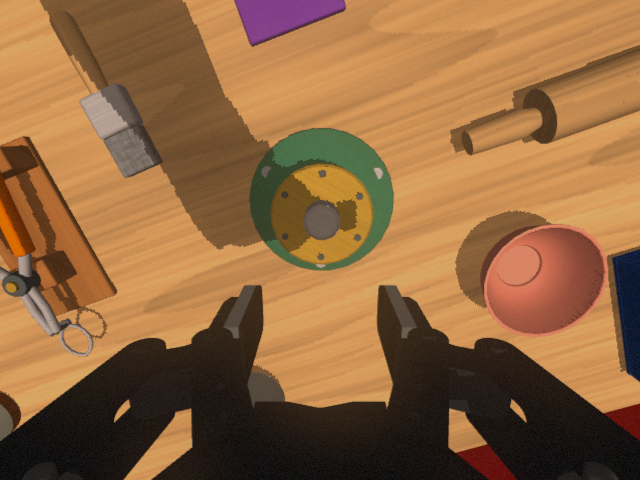

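The wrist view shows the axle top at about (322,222) inside the brass collar. Now a finer measurement.

```bash
python3 - <<'E'
from h import *
ci,im,d=load('wrist');W=cloud(ci,d);h=cv2.cvtColor(im,cv2.COLOR_BGR2HSV).astype(int)
H,S,V=h[...,0],h[...,1],h[...,2]
near=np.hypot(W[...,0]-592,W[...,1]-165)<85
print('z hist',np.histogram(W[near][:,2],bins=np.arange(0,110,4)))
def circ(m,z):
    cs=max(cv2.findContours(m.astype('uint8'),0,1)[0],key=cv2.contourArea)
    p=np.array([onz(ci,x[0],z)[:2] for x in cv2.convexHull(cs)])
    A=np.c_[2*p,np.ones(len(p))];s=np.linalg.lstsq(A,(p**2).sum(1),rcond=None)[0];return s[:2].round(1),np.sqrt(s[2]+s[:2]@s[:2]).round(1)
zc=np.nanmedian(W[near&(H>17)&(H<30)&(S>120)&(W[...,2]>60)][:,2]);print('zc',zc)
print(circ(near&(W[...,2]>62)&(W[...,2]<86),zc))
print(circ(near&(W[...,2]>90),98),np.nanmedian(W[near&(W[...,2]>90)],0))
g=circ(near&(H>40)&(H<100)&(S>60),12);print(g,np.median(W[near&(H>40)&(H<100)&(S>60)][:,2]))
E
```

```text
z hist (array([ 186,    2, 1193, 3395, 2994,  352,    0,    0,    0,    0,    0,
          0,    0,    0,    0,   14,   18, 4269, 2668,   30,   29,   27,
         29,  384,  636,    0,    0]), array([  0,   4,   8,  12,  16,  20,  24,  28,  32,  36,  40,  44,  48,
        52,  56,  60,  64,  68,  72,  76,  80,  84,  88,  92,  96, 100,
       104, 108]))
zc 72.23595810604618
(array([591.4, 165.4]), np.float64(44.5))
(array([989.7,  23.7]), np.float64(361.9)) [583.48269285 166.89411336 306.2078114 ]
(array([591.4, 165.8]), np.float64(73.4)) 15.909282457451937
```

>>> send_rows(steps=[[[0.0036,0.0015,0.035],0],[[0,0,0.035],0],[[0,0,0.035],0],[[0,0,0.025],0],[[0,0,0],0],[[0,0,0],0]])

```text
time_s: 2.3
tool_pos: [587.5, 169.9, 126.6]
tool_rot: [[-0.945, 0.327, -0.001], [0.327, 0.945, 0.0], [0.001, -0.0, -1.0]]
force: [-0.1, -0.0, 0.6]
finger_gap: 0.583
grasp_force: 0.0
```

>>> send_rows(steps=[[[-0.0051,-0.0029,0.008],0],[[0,0,0.008],0],[[0,0,0.004],0],[[0,0,0.0],0],[[0,0,0],0]])

```text
time_s: 2.8
tool_pos: [592.2, 164.7, 106.4]
tool_rot: [[-0.945, 0.328, -0.0], [0.328, 0.945, 0.0], [0.0, 0.0, -1.0]]
force: [0.1, 0.2, -0.0]
finger_gap: 0.583
grasp_force: 0.0
```

>>> send_rows(steps=[[[0,0,0.003],0],[[0,0,0.003],0],[[0,0,0.003],0],[[0,0,0.002],0],[[0,0,0.0],0]])

```text
time_s: 3.3
tool_pos: [592.0, 164.7, 95.1]
tool_rot: [[-0.945, 0.328, -0.0], [0.328, 0.945, 0.0], [0.0, -0.0, -1.0]]
force: [1.2, -0.4, -1.0]
finger_gap: 0.586
grasp_force: 0.0
```

>>> send_rows(steps=[[[0,0,0.002],0],[[0,0,0.002],0],[[0,0,0],0]])

```text
time_s: 3.6
tool_pos: [592.2, 164.7, 91.7]
tool_rot: [[-0.945, 0.328, 0.0], [0.328, 0.945, 0.0], [-0.0, 0.0, -1.0]]
force: [-2.0, 0.0, 2.2]
finger_gap: 0.584
grasp_force: 1.6
```

>>> send_rows(steps=[[[0,0,0.001],0],[[0,0,0.001],0],[[0,0,0],0]])

```text
time_s: 3.9
tool_pos: [592.2, 164.8, 89.8]
tool_rot: [[-0.945, 0.328, 0.0], [0.328, 0.945, 0.0], [-0.0, 0.0, -1.0]]
force: [-0.8, -0.5, 4.9]
finger_gap: 0.586
grasp_force: 2.2
```

>>> send_rows(steps=[[[0,0,0.001],0],[[0,0,0.001],0],[[0,0,0],0]])

```text
time_s: 4.2
tool_pos: [592.2, 164.8, 88.0]
tool_rot: [[-0.945, 0.328, 0.001], [0.328, 0.945, 0.0], [-0.001, 0.0, -1.0]]
force: [-2.0, -0.1, 6.0]
finger_gap: 0.584
grasp_force: 3.2
```

>>> send_rows(steps=[[[0,0,0.001],0],[[0,0,0.001],0],[[0,0,0],0]])

```text
time_s: 4.5
tool_pos: [592.2, 164.8, 87.9]
tool_rot: [[-0.945, 0.328, 0.002], [0.328, 0.945, 0.0], [-0.002, 0.001, -1.0]]
force: [-6.6, -0.6, 17.5]
finger_gap: 0.584
grasp_force: 8.7
```

>>> send_rows(steps=[[[0,0,0.001],0],[[0,0,0],0],[[0,0,0],0],[[0,0,0],0]])

```text
time_s: 4.9
tool_pos: [592.3, 164.8, 87.9]
tool_rot: [[-0.945, 0.327, 0.002], [0.327, 0.945, 0.0], [-0.002, 0.001, -1.0]]
force: [-7.4, -1.4, 22.3]
finger_gap: 0.587
grasp_force: 11.4
```

>>> send_rows(steps=[[[0,0,-0.005],0],[[0,0,-0.02],0],[[0,0,-0.05],0],[[0,0,-0.05],0],[[0,0,-0.05],0],[[0,0,0],0],[[0,0,0],0]], fingers=0.0854)

```text
time_s: 5.6
tool_pos: [593.2, 164.9, 260.6]
tool_rot: [[-0.945, 0.328, 0.004], [0.328, 0.945, 0.001], [-0.003, 0.002, -1.0]]
force: [0.9, 0.0, -0.2]
finger_gap: 0.999
grasp_force: 0.0
```

```bash
python3 - <<'E'
from h import *
st=env.observe();print(st['tool_pos'],st['force'])
ci,im,d=cap('wrist');W=cloud(ci,d)
near=np.hypot(W[...,0]-592,W[...,1]-165)<42
print('z hist',np.histogram(W[near][:,2],bins=np.arange(50,104,2)),np.median(W[near&(W[...,2]>55)&(W[...,2]<85)][:,2]))
# rough pliers
ci,im,d=load('scene')
print('piv',onz(ci,(275,219),55),'ring',onz(ci,(257,246),34))
E
```

```text
[593.1926181  164.85370543 260.64909474] [ 0.947951    0.03350192 -0.19627426]
z hist (array([   0,    0,    0,    0,    0,    1,  827, 4473,  191,    0,    0,
          7,    7,   18,    9,   17,   13,   15,   13,   12,   16,   68,
        303,  589,   22,    0]), array([ 50,  52,  54,  56,  58,  60,  62,  64,  66,  68,  70,  72,  74,
        76,  78,  80,  82,  84,  86,  88,  90,  92,  94,  96,  98, 100,
       102])) 64.71771942729123
piv [ 556.43287548 -140.33357762   55.        ] ring [ 640.0502618  -136.24855748   34.        ]
```

The collar is home: its top reads 64.7 mm and the axle top 96.5 mm, so both are about 1.4 mm low. Next I'll go over the pliers.

>>> send_rows(steps=[[[-0.005,-0.0386,0],0],[[-0.005,-0.0386,0],0],[[-0.005,-0.0386,0],0],[[-0.005,-0.0386,0],0],[[-0.005,-0.0386,0],0],[[-0.005,-0.0386,0],0],[[-0.005,-0.0386,0],0],[[-0.005,-0.0386,0],0]])

```text
time_s: 6.45
tool_pos: [527.2, -141.2, 256.6]
tool_rot: [[-0.945, 0.328, -0.004], [0.328, 0.945, 0.002], [0.004, 0.0, -1.0]]
force: [0.2, 0.7, -0.0]
finger_gap: 1.002
grasp_force: 0.0
```

>>> send_rows(steps=[[[0,0,0],-7.3],[[0,0,0],-7.3],[[0,0,0],-7.4],[[0,0,0],0],[[0,0,0],0]])

```text
time_s: 6.95
tool_pos: [528.1, -139.8, 257.5]
tool_rot: [[-0.999, -0.047, -0.003], [-0.047, 0.999, 0.001], [0.003, 0.001, -1.0]]
force: [-0.3, -0.1, -1.0]
finger_gap: 1.001
grasp_force: 0.0
```

```bash
python3 - <<'E'
from h import *
st=env.observe();print(st['tool_pos'],np.round(st['tool_rot'],3).tolist(),st['finger_gap'],st['joints'])
ci,im,d=cap('wrist');cv2.imwrite('pics/w2.png',im)
E
```

```text
[ 528.06957498 -139.84044779  257.50945119] [[-0.999, -0.047, -0.003], [-0.047, 0.999, 0.001], [0.003, 0.001, -1.0]] 1.000670616320056 [-2.32563852e+01  1.48607627e+01 -1.38062806e+00  7.39392591e+01
  5.88536030e-03 -2.59574340e+01]
```

View pics/w2.png

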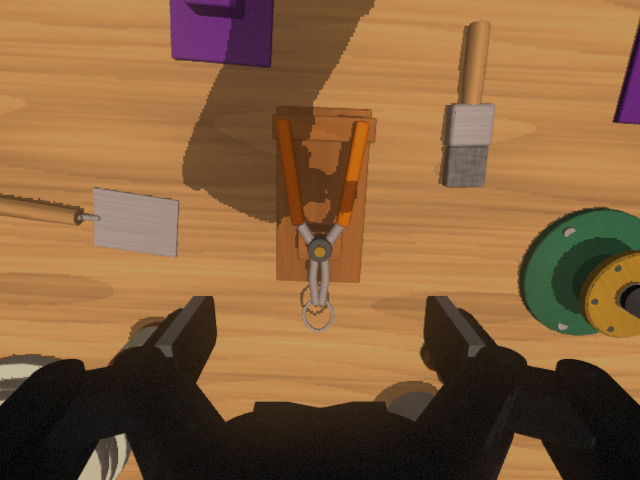

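The wrist view shows the pliers' pivot at (320,250), the handles running up to (285,125) and (361,128), and the ring at (318,315).

```bash
python3 - <<'E'
from h import *
ci,im,d=load('wrist');W=cloud(ci,d);h=cv2.cvtColor(im,cv2.COLOR_BGR2HSV).astype(int)
H,S,V=h[...,0],h[...,1],h[...,2]
m=((H>4)&(H<17)&(S>190)&(W[...,2]>46)).astype('uint8'); m[:,:260]=0;m[:,390:]=0;m[:100]=0;m[240:]=0
m=cv2.morphologyEx(m,cv2.MORPH_OPEN,np.ones((3,3)))
n,l,s,c=cv2.connectedComponentsWithStats(m);idx=[i for i in range(1,n) if s[i,4]>300];print(s[idx].tolist())
ls=[]
for i in idx:
    v,u=np.where(l==i); zt=np.median(W[l==i][:,2])
    P=np.array([onz(ci,p,57)[:2] for p in zip(u,v)])
    mu=P.mean(0);w=np.linalg.svd(P-mu,full_matrices=False)[2][0];w*=np.sign(w[0]);ls.append((mu,w));print(zt,mu.round(1),np.degrees(np.arctan2(w[1],w[0])),np.ptp((P-mu)@w))
a=[np.arctan2(w[1],w[0]) for _,w in ls];y=np.mean(a);print('yaw',np.degrees(y))
(p,u),(q,w)=ls;t=np.linalg.solve(np.c_[u,-w],q-p);print('isect',p+t[0]*u, 'mid',(p+q)/2)
g=m*0+((H>17)&(H<30)&(S>100)).astype('uint8');g[:235]=0;g[265:]=0;g[:,305:]=g[:,305:];g[:,:305]=0;g[:,335:]=0
v,u=np.where(g);pv=onz(ci,(u.mean(),v.mean()),58);print('pivot',u.mean(),v.mean(),pv,W[250,320])
print('ring',onz(ci,(318,315),34))
r=onz(ci,(318,315),34)-pv;print('yaw pr',np.degrees(np.arctan2(r[1],r[0])),np.hypot(r[0],r[1]))
E
```

```text
[[276, 119, 28, 107, 1463], [337, 121, 32, 106, 1468]]
56.29471899293441 [ 489.5 -167.6] 10.120844687716337 93.44354785314007
56.33807913667118 [ 488.1 -112.4] -7.187417912149112 93.48428280145308
yaw 1.4667133877836127
isect [ 670.07725474 -135.33281715] mid [ 488.80733465 -139.97245348]
pivot 319.18888888888887 251.1888888888889 [ 561.83849682 -138.04479832   58.        ] [ 559.30697654 -137.4095514    62.03169352]
ring [ 641.61511273 -135.5412971    34.        ]
yaw pr 1.7974314134077458 79.8158879208389
```

>>> send_rows(steps=[[[0.011,0.0007,0.03],0],[[0.01,0.0006,0.03],1.2],[[0,0,0.03],0],[[0,0,0.03],0],[[0,0,0.03],0],[[0,0,0],0],[[0,0,0],0]])

```text
time_s: 7.7
tool_pos: [507.3, -139.6, 109.2]
tool_rot: [[-1.0, -0.028, -0.001], [-0.028, 1.0, 0.001], [0.001, 0.001, -1.0]]
force: [-1.1, -0.8, 0.9]
finger_gap: 0.997
grasp_force: 0.0
```

>>> send_rows(steps=[[[0,0,0.02],0],[[0,0,0.02],0],[[0,0,0.01],0],[[0,0,0.005],0],[[0,0,0],0]])

```text
time_s: 8.2
tool_pos: [508.1, -140.0, 54.8]
tool_rot: [[-1.0, -0.029, 0.0], [-0.029, 1.0, -0.0], [-0.0, -0.0, -1.0]]
force: [-0.5, 0.2, -0.4]
finger_gap: 0.996
grasp_force: 0.0
```

>>> send_rows(steps=[[[0,0,0],0],[[0,0,0],0],[[0,0,0],0],[[0,0,0],0],[[0,0,0],0],[[0,0,0],0]], fingers=0.03, squeeze=60)

```text
time_s: 8.8
tool_pos: [508.2, -141.3, 58.4]
tool_rot: [[-1.0, -0.029, 0.002], [-0.029, 1.0, -0.004], [-0.002, -0.004, -1.0]]
force: [-9.2, -1.4, 26.5]
finger_gap: 0.513
grasp_force: 58.4
```

>>> send_rows(steps=[[[0,0,0],0],[[0,0,0],0],[[0,0,0],0],[[0,0,0],0]])

```text
time_s: 9.2
tool_pos: [508.2, -141.3, 58.4]
tool_rot: [[-1.0, -0.029, 0.002], [-0.029, 1.0, -0.004], [-0.002, -0.004, -1.0]]
force: [-10.1, -0.4, 25.2]
finger_gap: 0.511
grasp_force: 58.4
```

The pliers are squeezed to the stop. The tool reads 25 N up because the pads swung forward and pushed the pliers into the rest. Lifting now.

>>> send_rows(steps=[[[0,0,-0.002],0],[[0,0,-0.002],0],[[0,0,-0.004],0],[[0,0,-0.01],0],[[0,0,-0.02],0],[[0,0,-0.03],0],[[0,0,-0.03],0],[[0,0,0],0]])

```text
time_s: 10.0
tool_pos: [510.4, -140.8, 156.8]
tool_rot: [[-1.0, -0.03, 0.007], [-0.03, 1.0, -0.003], [-0.007, -0.003, -1.0]]
force: [1.0, -0.8, -2.3]
finger_gap: 0.509
grasp_force: 61.1
```

>>> send_rows(steps=[[[0,0,-0.02],0],[[0,0,0],0],[[0,0,0],0]])

```text
time_s: 10.3
tool_pos: [507.7, -139.8, 171.7]
tool_rot: [[-1.0, -0.029, 0.0], [-0.029, 1.0, 0.0], [-0.0, 0.0, -1.0]]
force: [-0.7, -0.3, -0.9]
finger_gap: 0.512
grasp_force: 61.5
```

```bash
python3 - <<'E'
from h import *
st=env.observe();print(st['tool_pos'],np.round(st['tool_rot'],4).tolist(),st['finger_gap'],st['force'],st['wrist_torque'])
ci,im,d=cap('wrist');cv2.imwrite('pics/w3.png',im)
cap('scene');cap('side')
E
```

```text
[ 507.7406794  -139.81274519  171.74096475] [[-0.9996, -0.0293, 0.0], [-0.0293, 0.9996, 0.0002], [-0.0, 0.0002, -1.0]] 0.5123426132819212 [-0.69907138 -0.29887424 -0.90716642] [ 0.01470789 -0.00751004  0.00763519]
```

View pics/w3.png

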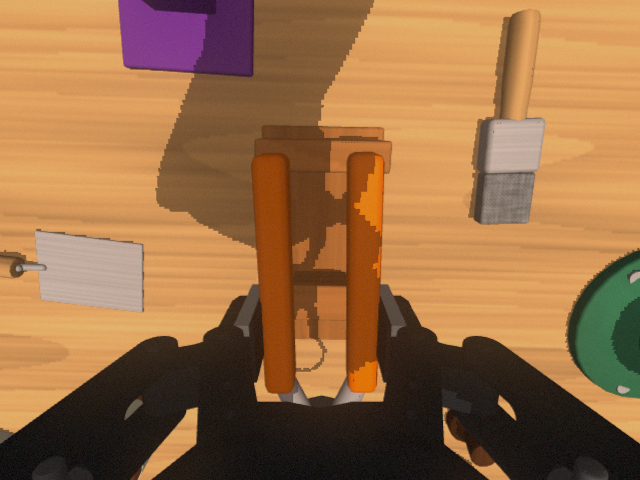

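```bash
python3 - <<'E'
from h import *
ci,im,d=load('wrist');W=cloud(ci,d);h=cv2.cvtColor(im,cv2.COLOR_BGR2HSV).astype(int)
m=((h[...,0]>4)&(h[...,0]<17)&(h[...,1]>190)&(W[...,2]>150)&(W[...,2]<190)).astype('uint8');m=cv2.erode(m,np.ones((5,5)))
n,l,s,c=cv2.connectedComponentsWithStats(m)
for i in range(1,n):
    if s[i,4]>300:
        P=W[l==i];k=np.polyfit(P[:,0]-507,P[:,2],1);py=np.polyfit(P[:,0]-507,P[:,1],1);print(s[i,4],P.mean(0).round(1),'pitch',np.degrees(k[0]),'z@grip',k[1],'yaw',np.degrees(py[0]),py[1],P[:,0].min(),P[:,0].max())
R=np.array([642,-136,147.])
o=[]
for n in('scene','side'):
    ci,im,d=load(n);p=proj(ci,R);print(n,p);x,y=p.astype(int)
    o.append(cv2.resize(im[y-40:y+40,x-50:x+50],None,fx=4,fy=6,interpolation=cv2.INTER_CUBIC) if 0 else cv2.resize(im[y-50:y+50,x-40:x+40],(400,500),interpolation=cv2.INTER_CUBIC))
cv2.imwrite('pics/r1.png',np.hstack(o))
E
```

```text
6081 [ 484.3 -156.1  169.7] pitch -0.42962024999987874 z@grip 169.50774787150945 yaw 2.0012636419484666 -155.3146931664705 443.51720987602 535.6747634748212
6199 [ 482.3 -124.7  169.8] pitch -0.4781723633666616 z@grip 169.61108429476695 yaw 2.732825443411598 -123.51488898368397 442.2516463400076 534.0391008404019
scene [251.78099816 205.77955603]
side [367.5288012  255.27003436]
```

View pics/r1.png

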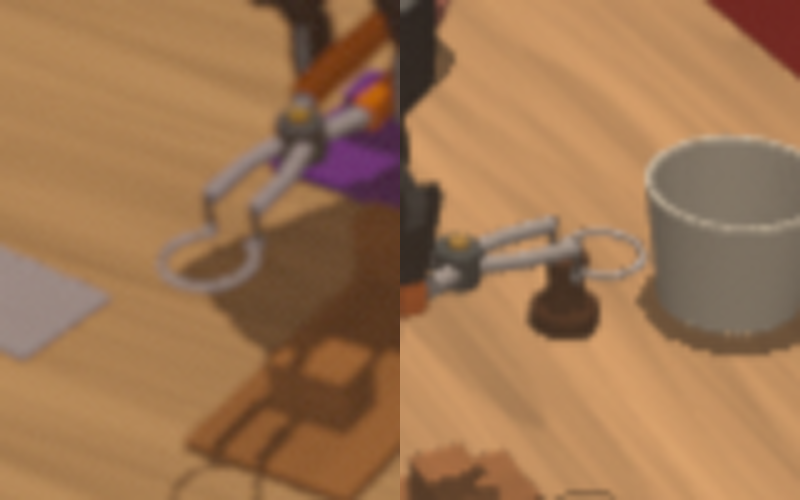

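The ring is visible at about (253,206) in the scene view and (368,256) in the side view. I'll triangulate it, and the axle top the same way for comparison.

```bash
python3 - <<'E'
from h import *
def tri(a,b):
    A=[];B=[]
    for n,uv in(('scene',a),('side',b)):
        o,d=ray(load(n)[0],uv);d/=np.linalg.norm(d);M=np.eye(3)-np.outer(d,d);A.append(M);B.append(M@o)
    A=np.vstack(A);B=np.hstack(B);X,r,_,_=np.linalg.lstsq(A,B,rcond=None);return X.round(1),np.sqrt(r).round(1)
print('ring',tri((252.6,206.2),(368,255.4)))
uv=[]
for n in('scene','side'):
    ci,im,d=load(n);W=cloud(ci,d)
    m=((np.hypot(W[...,0]-592,W[...,1]-165)<30)&(W[...,2]>94)&(W[...,2]<104))
    v,u=np.where(m);uv.append((u.mean(),v.mean()));print(n,len(u),uv[-1],proj(ci,(591.4,165.5,98)))
print(tri(*uv))
E
```

```text
ring (array([ 642.8, -134.7,  146.2]), array([1.7]))
scene 111 (np.float64(387.6666666666667), np.float64(253.47747747747746)) [388.74219464 252.14801442]
side 19 (np.float64(297.94736842105266), np.float64(222.8421052631579)) [301.05121094 222.05574783]
(array([585.9, 165.1,  93.9]), array([6.7]))
```

>>> send_rows(steps=[[[0.0052,0.0376,0],0],[[0.0052,0.0376,0],0],[[0.0052,0.0376,0],0],[[0.0052,0.0376,0],0],[[0.0052,0.0376,0],0],[[0.0052,0.0376,0],0],[[0.0052,0.0376,0],0],[[0.0052,0.0376,0],0]])

```text
time_s: 11.25
tool_pos: [456.4, 160.9, 171.4]
tool_rot: [[-1.0, -0.029, -0.001], [-0.029, 1.0, -0.0], [0.001, -0.0, -1.0]]
force: [0.1, -0.2, -2.4]
finger_gap: 0.511
grasp_force: 61.6
```

>>> send_rows(steps=[[[0,0,0.01],0],[[0,0,0.01],0],[[0,0,0.01],0],[[0,0,0],0],[[0,0,0],0],[[0,0,0],0]])

```text
time_s: 11.85
tool_pos: [457.8, 158.8, 142.5]
tool_rot: [[-1.0, -0.028, 0.0], [-0.028, 1.0, 0.0], [-0.0, 0.0, -1.0]]
force: [0.7, -0.7, -1.4]
finger_gap: 0.514
grasp_force: 61.7
```

```bash
python3 - <<'E'
from h import *
st=env.observe();print(st['tool_pos'],np.round(st['tool_rot'],4).tolist(),st['finger_gap'],st['grasp_force'])
o=[]
for n in('scene','side'):
    ci,im,d=cap(n);x,y=proj(ci,(591.4,165.5,98)).astype(int);print(n,x,y)
    o.append(cv2.resize(im[y-25:y+25,x-20:x+20],(400,500),interpolation=cv2.INTER_CUBIC))
cv2.imwrite('pics/r2.png',np.hstack(o))
E
```

```text
[457.84172713 158.84639155 142.52713455] [[-0.9996, -0.0277, 0.0004], [-0.0277, 0.9996, 0.0001], [-0.0004, 0.0001, -1.0]] 0.5137186030492134 61.65060639381409
scene 388 252
side 301 222
```

View pics/r2.png

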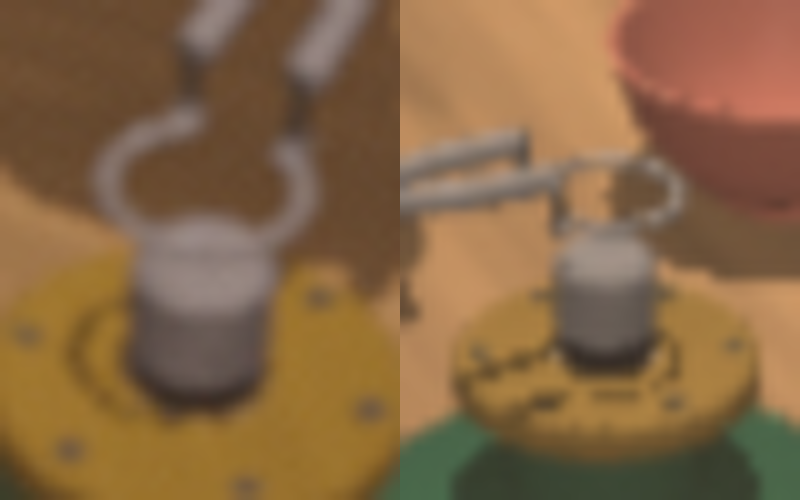

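The scene crop shows the ring above the axle, spanning u from 95 to 318 with the axle at 132–275. In the side crop the ring's right edge is at 685 and the axle spans 555–657. I'll compare these with the projected geometry.

```bash
python3 - <<'E'
from h import *
off={'scene':(388-20,252-25),'side':(301-20,222-25)}
def ext(n,c,r,z):
    ci=load(n)[0];a=np.linspace(0,6.283,90);p=np.array([proj(ci,(c[0]+r*np.cos(t),c[1]+r*np.sin(t),z)) for t in a])
    q=(p-off[n]+.5)*10;q[:,0]+=400*(n=='side');return 'u',q[:,0].min().round(),q[:,0].max().round(),'v',q[:,1].min().round(),q[:,1].max().round()
for n in off:
    print(n,'axle85',ext(n,(591.4,165.5),15,85),'top',ext(n,(591.4,165.5),12,98),'collar',ext(n,(591.4,165.5),45,66))
    print('ring',ext(n,(592.6,164.2),22,117))
E
```

```text
scene axle85 ('u', np.float64(136.0), np.float64(282.0), 'v', np.float64(259.0), np.float64(352.0)) top ('u', np.float64(154.0), np.float64(271.0), 'v', np.float64(219.0), np.float64(294.0)) collar ('u', np.float64(-12.0), np.float64(421.0), 'v', np.float64(238.0), np.float64(520.0))
ring ('u', np.float64(101.0), np.float64(318.0), 'v', np.float64(119.0), np.float64(255.0))
side axle85 ('u', np.float64(554.0), np.float64(659.0), 'v', np.float64(270.0), np.float64(321.0)) top ('u', np.float64(563.0), np.float64(648.0), 'v', np.float64(235.0), np.float64(276.0)) collar ('u', np.float64(451.0), np.float64(764.0), 'v', np.float64(277.0), np.float64(433.0))
ring ('u', np.float64(532.0), np.float64(688.0), 'v', np.float64(162.0), np.float64(235.0))
```

The ring is within about 1 mm of the axis. A small trim, then down in stages while I watch the force.

>>> send_rows(steps=[[[0.0007,0.001,0],0],[[0,0,0.004],0],[[0,0,0.004],0],[[0,0,0.004],0],[[0,0,0.004],0],[[0,0,0.004],0],[[0,0,0],0],[[0,0,0],0]])

```text
time_s: 12.75
tool_pos: [456.5, 160.5, 122.1]
tool_rot: [[-1.0, -0.029, -0.0], [-0.029, 1.0, 0.0], [0.0, 0.0, -1.0]]
force: [0.2, 0.3, -1.4]
finger_gap: 0.511
grasp_force: 61.7
```

>>> send_rows(steps=[[[0,0,0.005],0],[[0,0,0.005],0],[[0,0,0.005],0],[[0,0,0],0],[[0,0,0],0]])

```text
time_s: 13.25
tool_pos: [456.4, 160.5, 107.0]
tool_rot: [[-1.0, -0.029, -0.001], [-0.029, 1.0, 0.0], [0.001, 0.0, -1.0]]
force: [-0.5, 0.1, -1.2]
finger_gap: 0.511
grasp_force: 61.7
```

>>> send_rows(steps=[[[-0.0007,-0.0007,0.003],0],[[0,0,0.003],0],[[0,0,0.003],0],[[0,0,0.002],0],[[0,0,0],0],[[0,0,0],0],[[0,0,0],0]])

```text
time_s: 13.95
tool_pos: [457.5, 159.9, 96.4]
tool_rot: [[-1.0, -0.029, 0.0], [-0.029, 1.0, 0.0], [-0.0, 0.0, -1.0]]
force: [0.3, -0.3, -1.4]
finger_gap: 0.512
grasp_force: 61.7
```

```bash
python3 - <<'E'
from h import *
st=env.observe();print(st['tool_pos'],st['finger_gap'],st['grasp_force'],st['force'],st['time_s'])
o=[]
for n in('scene','side'):
    ci,im,d=cap(n);x,y=proj(ci,(591.4,165.5,98)).astype(int)
    o.append(cv2.resize(im[y-25:y+25,x-20:x+20],(400,500),interpolation=cv2.INTER_CUBIC))
    off=np.array([x-20,y-25])
    for z in (66,68,70,72):
        a=np.linspace(0,6.283,90);p=(np.array([proj(ci,(591.4+22*np.cos(t),165.5+22*np.sin(t),z)) for t in a])-off+.5)*10
        print(n,z,p.min(0).round(),p.max(0).round())
cv2.imwrite('pics/r3.png',np.hstack(o))
E
```

```text
[457.45181639 159.9202633   96.40691672] 0.5117793067908952 61.652172803878784 [ 0.29949669 -0.33505271 -1.38243636] 13.95
scene 66 [ 98. 306.] [310. 445.]
scene 68 [ 99. 299.] [311. 437.]
scene 70 [ 99. 292.] [311. 430.]
scene 72 [ 99. 285.] [312. 423.]
side 66 [131. 315.] [284. 391.]
side 68 [131. 309.] [284. 385.]
side 70 [131. 303.] [284. 379.]
side 72 [131. 297.] [284. 373.]
```

View pics/r3.png

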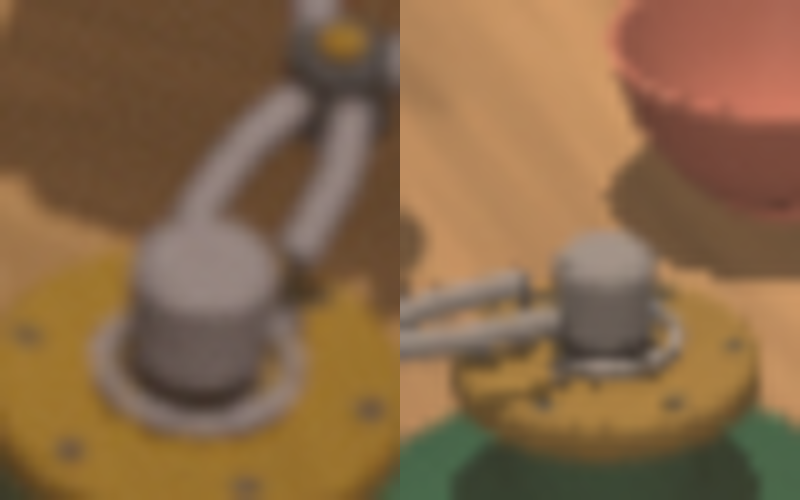

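The ring sits round the axle at the groove. It is centred to within 1 mm, and the three height estimates give 68.7–70.9 mm against the target of 70 mm. The force reading shows no contact and the grip is steady at 61.7 N, so I'm handing in.

```bash
python3 -c "
from cell import env
print(env.hand_in())"
```

```text
the job is handed in; nothing more can be done
None
```

The job is handed in: the collar is pressed home and the pliers are held level and squeezed, with the spread ring within about 1 mm of the axle's axis and about 1 mm of groove height by camera; the judge returned no verdict.

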